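# Free a seized carving clamp with mallet taps

## Robot

A 7-joint arm with a two-finger parallel gripper is mounted at the origin on the work surface. World frame = base frame: x ahead of the robot, y to its left, z up, the work surface at z = 0. Lengths are in m, angles in degrees, forces in N, time in s.
With the tool pointing down it reaches from about 0.425 to 0.875 m from the base axis. Payload 4.7 kg.
Tool frame: the origin (TCP) lies between the finger pads; the fingertips stand 8 mm ahead of it and the grasp point (between the pads) lies 11 mm behind it (env.tip_extent is the distance from the TCP to the fingertips, in m); z points along the fingers, y is the line along which they close (so a half turn about z gives the same grasp; the last joint's range is limited). The gripper opens to 87 mm and grips with 3 to 60 N. Pads are 19 mm wide; open, the fingers measure 117 mm over their backs; the gripper's body (75 mm by 190 mm) begins 51 mm behind the grasp point.
Start: joints at [-74.536, 18.392, -4.016, 83.108, 1.295, 78.541, -3.26], TCP at [0.164, 0.629, 0.231] pointing down, gripper open.
Joint ranges: [-163.93, 163.93], [-17.29, 119.83], [-79.2, 71.16], [3.27, 140.29], [-89.18, 269.18], [5.43, 117.66], [-154.24, 154.24]. Speed limits (degrees/s): [147.25, 147.25, 180, 180, 180, 180, 180].

## Interface

Orientations are given as [roll, pitch, yaw] about the fixed x, y, z axes, in that order (R = Rz(yaw) Ry(pitch) Rx(roll)).
In Python, from cell import sensors, vision, workorder, env gives the robot as it stands.
- The arm moves only by the tool drive_tool, never from a script. Its argument "moves" is a list of rows, each an object of numbers: "x", "y", "z": the shift along the tool's x, y, z in mm; "rx", "ry", "rz": the turn, a rotation vector about the tool's x, y, z in rad; "fingers": the closure, from -1 (fully open) to 1 (shut). In form: [{"x": .., "y": .., "z": .., "rx": .., "ry": .., "rz": .., "fingers": ..}, ...]. A call has 1 to 20 rows; each row is the pose to reach, as a shift and turn from the pose commanded when the call began, along the tool's axes at that moment; what a row does not reach only later rows make up. A row lasts 1/8 s, in which the tool goes at most 62.5 mm and 10.7 degrees, less where a joint would pass 70% of its speed; a pose out of reach is approached as far as the arm can. A call with a gripper value outside its range is refused whole. The fingers move at their own pace and stop on an object; "force" is the grip in N (left out, the last holds). Time passes only in rows, so rows that repeat a pose let the fingers close. It gives the time, the measured TCP pose, the force, the opening and the grip force at its end, in the units of the state.
- sensors.get_obs(): the state, without advancing time (a new reading comes with each control period).
- vision.read_camera(name): name is "side" or "top" or "wrist"; returns a dict with "image" (420x560x3 uint8, red, green, blue), "fx", "fy", "cx", "cy" (pixels), "R" (3x3) and "t" (3): a world point X has camera coordinates R X + t. Camera axes: x right, y down, z forward; pixel columns grow to the right and rows downward; lengths in m; the calibration is good to about 2 mm. A picture is of the moment at which its call begins. There is no depth.
- workorder.sign_off(): hands the job in; it is judged then, once.
The state is a dict: "time_s": time; "qpos": joint angles; "joint_velocities": joint speeds; "effort": joint torques, N m; "tool_pos": TCP position; "tool_rot": TCP orientation; "force": force on the tool from outside, world axes, zero at the start; "wrist_torque": the same for the moment, N m; "grip_width": finger opening in m; "grasp_force": force on a finger pad.
Only numpy, scipy, OpenCV 4.12 (cv2) and the standard library are available. Lean on these libraries where they do the work, as an engineer would, in place of code of your own. Each camera call takes 0.05 s, during which the arm holds its last target. There are 200 camera calls.

## Task

The clamp bar of the carving jig has seized on its two columns: take the mallet and work it down with light taps on its left and right brass plates in turn, a little at each end so that it stays nearly level, until both ends are fully home; then bed it by pressing steadily with the mallet for half a second, at about 19 N, first on the left plate and then on the right. Never exceed 23 N on the bar and touch it only with the mallet; finally stand the mallet back upright in the middle of its cork rest and let go, and leave everything else on the bench alone.

Things in the scene. Friction and masses are not known exactly. Their poses are not given: they have to be found in the camera images.
- jig: Fixed jig: plywood base 150 (x) x 270 (y) x 20 mm, two steel columns 14 mm across, tops 125 mm above the bench, at (-30, +85) and (-30, -85) mm, a pale carved block between them. Origin: centre of the base's underside, on the bench; z up, +y to the left plate. The bar's home is a springy stop (10 N/mm): when neither end gives 1 mm to a tap in turn, both are home.
- clamp_bar: Dark wooden U-shaped bar 226 x 100 x 26 mm, 0.3 kg, sliding on the columns; origin on the left column's axis at the bar's underside, axes as the jig's. Seized 5 to 8 mm above home, may lean slightly; stays where pushed. Over 23 N on it at any instant, or a lean over 0.03 rad (5 mm between ends), spoils it. Only the mallet may touch it. Pushed at the middle it needs over 25 N.
- left_plate (a point): Centre of the top of the left brass plate, 40 mm across, facing up, at (+22, +85) mm in the jig's frame; 85 mm above the bench when home, 90 to 93 at the start. Pressed here this end gives from about 13.5 N (less if it is the high end); each mm it gets lower than the other end binds it by 3 N more, so it jams after 1 to 3 mm and the other end's turn comes.
- right_plate (a point): The same on the right ear, at (+22, -85) mm in the jig's frame; same heights and stiffness. Slow pushes (10 mm/s) stopped at 16 N do well. For bedding, both ends must be home and the press stay between 16 and 23 N for 0.3 s on end. Nothing stands within 40 mm of either plate but its column, 52 mm away towards jig -x.
- mallet: Carver's mallet, 0.3 kg, 136 mm tall, standing head down, handle up: pale head 0 to 76 mm (flat foot 44 mm across, widest 58 mm at 55 mm up), dark round handle 25 mm across from 76 to 123 mm, knob to 136 mm. Origin: centre of the foot; z up the handle. Grasped at the handle from above, 104 mm above the foot, it taps downward with the flat foot.
- mallet_rest: Round cork rest fixed on the bench, 90 mm across, 8 mm thick; origin at the centre of its underside. The mallet stands on its middle at the start.
- gouge_a: Bystander, leave alone: carving gouge with pale wooden handle, 215 long (mm); origin at its underside.
- gouge_b: Bystander, leave alone: carving gouge with black handle, 215 long (mm); origin at its underside.
- dust_brush: Bystander, leave alone: bench brush, 180 long (mm); origin at its underside.
- oilstone: Bystander, leave alone: grey oilstone 55 x 150 x 22 (mm); origin at its underside.
- pencil_cup: Bystander, leave alone: blue ceramic cup, 72 across, 95 high (mm); origin at its underside.
- wax_tin: Bystander, leave alone: round yellow tin, 72 across, 45 high, across the jig from the mallet rest (mm); origin at its underside.
- leaf_carving: Bystander, leave alone: small carved pale plaque 50 x 70 x 14 (mm); origin at its underside.
- offcut: Bystander, leave alone: wood block 50 x 60 x 30 (mm); origin at its underside.

How it is judged (in metres and radians):
On the way, in this order (a step that is already met when the one before it is completed fails the run):
1. the mallet is lifted off its rest (z of mallet in the frame of mallet_rest above 0.04 m), for 0.1 s.
2. with both ends of the bar fully home, the mallet presses the left plate with over 16 N (z of each of left_plate, right_plate in the frame of jig below 0.0865 m and contact force between mallet and clamp_bar above 16 N and horizontal distance between mallet and left_plate below 0.03 m), for 0.3 s.
3. with both ends of the bar fully home, the mallet presses the right plate with over 16 N (z of each of left_plate, right_plate in the frame of jig below 0.0865 m and contact force between mallet and clamp_bar above 16 N and horizontal distance between mallet and right_plate below 0.03 m), for 0.3 s.
At the end, for the whole second after the job is handed in: Both striking plates no more than 1.5 mm above their home height (85 mm above the bench); the mallet standing upright (within 0.1 rad), at rest and released on its cork rest, within 20 mm of its centre (z of each of left_plate, right_plate in the frame of jig below 0.0865 m and horizontal distance between mallet and mallet_rest below 0.02 m and z of mallet in the frame of mallet_rest below 0.012 m and angle between mallet's own z axis and vertical below 0.1 rad and linear speed of mallet below 0.03 m/s); the robot touches nothing.
It fails at once if the bar is struck or pressed harder than 23 N (contact force between anything else and clamp_bar above 23 N).
It fails at once if the bar leans by more than 0.03 rad (angle between clamp_bar's own z axis and vertical above 0.03 rad).
It fails at once if the gripper or the arm touches the bar (contact force between any of the fingers, the arm and clamp_bar above 0.5 N).
It fails at once if a bystander is moved by more than 20 mm (distance of any of gouge_a, gouge_b, dust_brush, oilstone, pencil_cup, wax_tin, leaf_carving, offcut from where it was at the start of the episode above 0.02 m).
It also fails if it takes over 72 s, if anything falls off the work surface, if the arm or the gripper's body presses on something with over 40 N, if the wrist force passes 120 N, or if a joint passes its speed limit or range.

## Working session

There is one attempt and no reset: what is moved stays moved. The work goes in short steps, Python scripts to look and compute and a tool call to move; the robot and the scene stay as the last step left them, time stands still between calls to the robot, and variables do not carry over. Pictures are saved under pics/ and viewed, at most 10 in all, crops included, and the job is handed in when it is done.

Besides the shell and the picture viewer there is one more tool, called after "Request:" as name(argument=value, ...), one argument or row to a line, values as JSON. drive_tool: Moves the arm, as the interface text tells. Its arguments: {"type":"object","properties":{"moves":{"type":"array"},"force":{"type":"number"}},"required":["moves"]}

```bash
ls; mkdir -p pics
python3 - <<'E'
from cell import sensors,vision,env
import cv2,pickle
o=sensors.get_obs();print(o)
d={}
for n in("top","side"):
    c=vision.read_camera(n);d[n]=c;cv2.imwrite(f"pics/{n}0.png",c["image"][:,:,::-1]);print(n,c["fx"],c["fy"],c["cx"],c["cy"],c["R"],c["t"])
pickle.dump(d,open("cams.pkl","wb"))
E
```

```text
pics
{'time_s': 0.0, 'qpos': array([-74.53518183,  18.43921441,  -4.01754907,  83.17511075,
         1.29694851,  78.53971373,  -3.26092844]), 'joint_velocities': array([-0.13723549,  0.00173755, -0.03249141, -0.04875822, -0.07254514,
       -0.02536097,  0.12279973]), 'effort': array([-5.16359778e-04, -4.91289783e+01, -4.03998401e-01, -3.12528992e+01,
       -6.39036717e-02,  4.38574667e-02,  1.94277945e-04]), 'tool_pos': array([0.16437382, 0.6283209 , 0.22945819]), 'tool_rot': array([-1.79891321e+02,  6.98048492e-03,  1.65346318e+02]), 'force': array([-0.6471313 , -0.2915524 , -0.24093521]), 'wrist_torque': array([ 0.00971614, -0.03340125,  0.00348019]), 'grasp_force': 0.0, 'grip_width': 0.08698866685023492}
top 415.98728456437954 415.98728456437954 283.5289813238952 208.9314398969873 [[ 0.02787707 -0.99960719 -0.00288798]
 [-0.97825593 -0.0266874  -0.20567721]
 [ 0.20551934  0.00855886 -0.97861563]] [0.01136691 0.60747653 1.02364018]
side 486.1145516918049 486.1145516918049 276.6999229998586 215.3179953449598 [[ 0.73629521 -0.67665759 -0.00196878]
 [-0.42383634 -0.45891943 -0.78086857]
 [ 0.52747713  0.57578422 -0.62469225]] [-0.4285978   0.33024812  1.04607796]
```

View pics/top0.png

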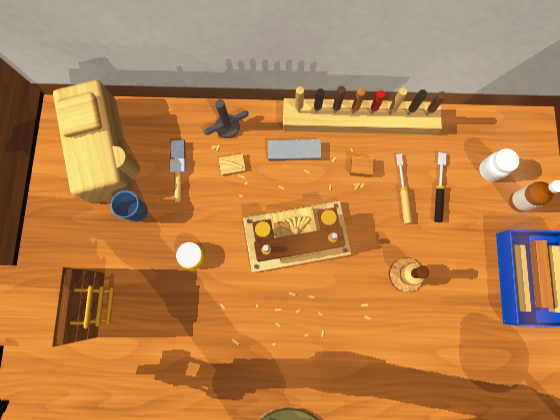

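View pics/side0.png

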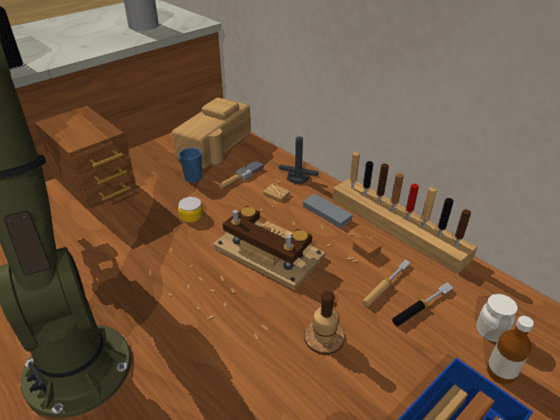

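The top view shows the jig at about (297,236), with plates near (263,229) and (329,217). The mallet rest is near (408,274) and the wax tin at (190,256). I'll zoom in to measure.

Run:
```python
import pickle,cv2,numpy as np
d=pickle.load(open("cams.pkl","rb"))
t=d["top"]["image"][190:300,230:440,::-1];s=d["side"]["image"][190:360,200:360,::-1]
cv2.imwrite("pics/topz.png",cv2.resize(t,None,fx=3.8,fy=3.8,interpolation=cv2.INTER_CUBIC))
cv2.imwrite("pics/sidez.png",cv2.resize(s,None,fx=3.5,fy=3.5,interpolation=cv2.INTER_CUBIC))
```

```text
(no output)
```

View pics/topz.png

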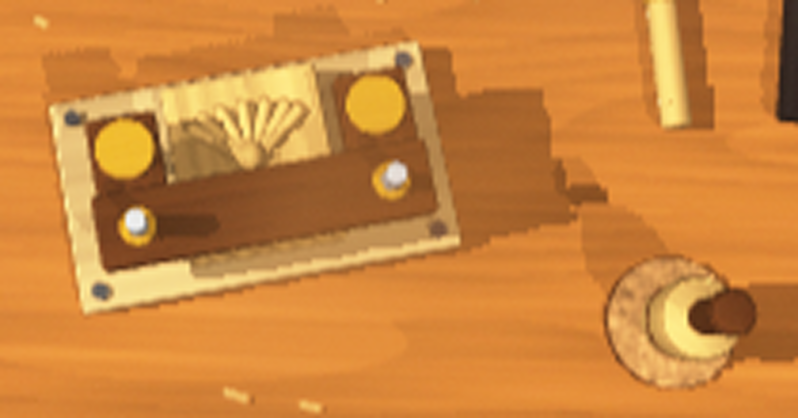

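View pics/sidez.png

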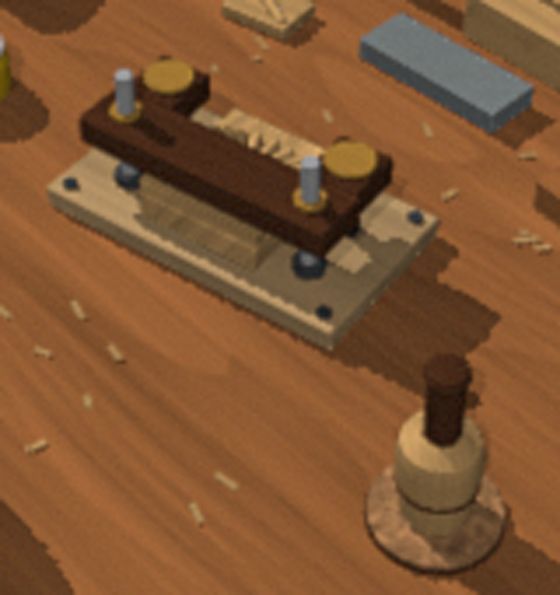

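The zooms show, in zoomed pixels:

| Feature | Top view | Side view |
|---|---|---|
| Left plate | (124,149) | (169,77) |
| Right plate | (375,104) | (350,160) |
| Column tops | (137,218), (397,173) | (124,75), (311,162) |
| Rest centre | (670,321) | about (436,511) |
| Knob | about (737,311) | (446,372) |

Next I'll fit the poses.

```bash
cat > h.py <<'E'
import pickle,numpy as np
from scipy.optimize import least_squares
d=pickle.load(open("cams.pkl","rb"))
def proj(c,X):
    c=d[c];p=c["R"]@np.asarray(X)+c["t"];return np.array([c["fx"]*p[0]/p[2]+c["cx"],c["fy"]*p[1]/p[2]+c["cy"]])
T=lambda u,v:np.array([(u+.5)/3.8-.5+230,(v+.5)/3.8-.5+190])
S=lambda u,v:np.array([(u+.5)/3.5-.5+200,(v+.5)/3.5-.5+190])
E
python3 - <<'E'
from h import *
B=[("top",T(52,105),(75,135,20)),("top",T(415,42),(75,-135,20)),("top",T(460,240),(-75,-135,20)),("top",T(85,312),(-75,135,20)),
("top",T(136,217),(-30,85,125)),("top",T(397,173),(-30,-85,125)),("side",S(437,218),(75,-135,20)),("side",S(331,333),(-75,-135,20)),("side",S(50,186),(-75,135,20)),
("side",S(124,74),(-30,85,125)),("side",S(311,161),(-30,-85,125))]
P=[("top",T(124,149),(22,85)),("top",T(375,104),(22,-85)),("side",S(169,77),(22,85)),("side",S(350,160),(22,-85))]
def W(p,q):
    c,s=np.cos(p[2]),np.sin(p[2]);q=np.array(q)/1e3;return np.array([p[0]+c*q[0]-s*q[1],p[1]+s*q[0]+c*q[1],q[2]])
def f(p):
    r=[proj(c,W(p,q))-u for c,u,q in B]
    r+=[proj(c,W(p,(q[0],q[1],1e3*p[3 if q[1]>0 else 4])))-u for c,u,q in P];return np.concatenate(r)
s=least_squares(f,[.5,0,0,.091,.091],loss="soft_l1");p=s.x;print(p,np.degrees(p[2]),f(p).round(1))
print("L",W(p,(22,85,0)),"R",W(p,(22,-85,0)))
g=lambda q:np.concatenate([proj("top",[q[0],q[1],.008])-T(670,321),proj("side",[q[0],q[1],.008])-S(436,511)])
s=least_squares(g,[.45,-.25]);print("rest",s.x,s.fun)
for n,u in(("top",T(727,312)),("side",S(446,370))):
    s=least_squares(lambda q:proj(n,[q[0],q[1],.144])-u,[.45,-.25]);print("knob",s.x)
E
```

```text
[ 0.54519603 -0.00733156  0.20552221  0.09005009  0.0903712 ] 11.775555289672562 [-1.2 -0.4  0.9 -1.1  0.6  0.9 -1.   0.1 -0.5  0.4 -0.1 -0.4  1.1 -0.1
  0.1  0.6 -1.4  0.3 -0.1  0.5  0.1  0.5 -0.1 -0.3 -0.  -0.3 -0.1  0.1
  0.2  0.1]
L [0.54938637 0.0803693  0.        ] R [ 0.5840797  -0.08605298  0.        ]
rest [ 0.44999811 -0.30279188] [ 0.44044219  0.17498651 -0.13825333 -0.46605125]
knob [ 0.44875464 -0.29788057]
knob [ 0.44699712 -0.30321737]
```

```bash
cat >> h.py <<'E'
def rel(p0,yaw0,p1,yaw1=None):
    "shift in tool axes (mm) and rz (rad) from a down-pointing pose"
    a=np.radians(yaw0);D=1e3*(np.array(p1)-p0);rz=0 if yaw1 is None else np.radians(yaw0-yaw1)
    return [round(D[0]*np.cos(a)+D[1]*np.sin(a)),round(D[0]*np.sin(a)-D[1]*np.cos(a)),round(-D[2]),round(rz,3)]
E
python3 - <<'E'
from h import *
p0=[.164,.629,.231]
for i in range(1,21):
    s=i/20;a=np.radians(75.4*(1-s)-33.9*s);r=.65*(1-s)+.541*s
    z=.231+min(.1,.03*i) if i<17 else .331-.02*(i-16)
    print(i,rel(p0,165.35,[r*np.cos(a),r*np.sin(a),z],165.35-75.35*min(1,i/16)))
E
```

```text
1 [-61, -8, -30, np.float64(0.082)]
2 [-121, -22, -60, np.float64(0.164)]
3 [-179, -42, -90, np.float64(0.247)]
4 [-234, -67, -100, np.float64(0.329)]
5 [-286, -97, -100, np.float64(0.411)]
6 [-334, -131, -100, np.float64(0.493)]
7 [-379, -169, -100, np.float64(0.575)]
8 [-419, -211, -100, np.float64(0.658)]
9 [-455, -257, -100, np.float64(0.74)]
10 [-486, -305, -100, np.float64(0.822)]
11 [-512, -356, -100, np.float64(0.904)]
12 [-533, -408, -100, np.float64(0.986)]
13 [-548, -461, -100, np.float64(1.069)]
14 [-558, -516, -100, np.float64(1.151)]
15 [-563, -570, -100, np.float64(1.233)]
16 [-563, -624, -100, np.float64(1.315)]
17 [-557, -678, -80, np.float64(1.315)]
18 [-547, -730, -60, np.float64(1.315)]
19 [-531, -780, -40, np.float64(1.315)]
20 [-511, -828, -20, np.float64(1.315)]
```

Request:
drive_tool(
  moves=[
    {"x":-20,"y":-3,"z":-50,"rz":0.08},
    {"x":-61,"y":-8,"z":-90,"rz":0.164},
    {"x":-121,"y":-22,"z":-100,"rz":0.247},
    {"x":-179,"y":-42,"z":-100,"rz":0.329},
    {"x":-234,"y":-67,"z":-100,"rz":0.411},
    {"x":-286,"y":-97,"z":-100,"rz":0.493},
    {"x":-334,"y":-131,"z":-100,"rz":0.575},
    {"x":-379,"y":-169,"z":-100,"rz":0.658},
    {"x":-419,"y":-211,"z":-100,"rz":0.74},
    {"x":-455,"y":-257,"z":-100,"rz":0.822},
    {"x":-486,"y":-305,"z":-100,"rz":0.904},
    {"x":-512,"y":-356,"z":-100,"rz":0.986},
    {"x":-533,"y":-408,"z":-100,"rz":1.069},
    {"x":-548,"y":-461,"z":-100,"rz":1.151},
    {"x":-558,"y":-516,"z":-100,"rz":1.233},
    {"x":-563,"y":-570,"z":-100,"rz":1.315},
    {"x":-563,"y":-624,"z":-100,"rz":1.315},
    {"x":-557,"y":-678,"z":-80,"rz":1.315},
    {"x":-547,"y":-730,"z":-60,"rz":1.315},
    {"x":-531,"y":-780,"z":-40,"rz":1.315},
  ],
)

```text
invalid input at $.moves[0]: expected keys x, y, z, rx, ry, rz, fingers
```

Request:
drive_tool(
  moves=[
    {"x":-20,"y":-3,"z":-50,"rx":0,"ry":0,"rz":0.08,"fingers":-1},
    {"x":-61,"y":-8,"z":-90,"rx":0,"ry":0,"rz":0.164,"fingers":-1},
    {"x":-121,"y":-22,"z":-100,"rx":0,"ry":0,"rz":0.247,"fingers":-1},
    {"x":-179,"y":-42,"z":-100,"rx":0,"ry":0,"rz":0.329,"fingers":-1},
    {"x":-234,"y":-67,"z":-100,"rx":0,"ry":0,"rz":0.411,"fingers":-1},
    {"x":-286,"y":-97,"z":-100,"rx":0,"ry":0,"rz":0.493,"fingers":-1},
    {"x":-334,"y":-131,"z":-100,"rx":0,"ry":0,"rz":0.575,"fingers":-1},
    {"x":-379,"y":-169,"z":-100,"rx":0,"ry":0,"rz":0.658,"fingers":-1},
    {"x":-419,"y":-211,"z":-100,"rx":0,"ry":0,"rz":0.74,"fingers":-1},
    {"x":-455,"y":-257,"z":-100,"rx":0,"ry":0,"rz":0.822,"fingers":-1},
    {"x":-486,"y":-305,"z":-100,"rx":0,"ry":0,"rz":0.904,"fingers":-1},
    {"x":-512,"y":-356,"z":-100,"rx":0,"ry":0,"rz":0.986,"fingers":-1},
    {"x":-533,"y":-408,"z":-100,"rx":0,"ry":0,"rz":1.069,"fingers":-1},
    {"x":-548,"y":-461,"z":-100,"rx":0,"ry":0,"rz":1.151,"fingers":-1},
    {"x":-558,"y":-516,"z":-100,"rx":0,"ry":0,"rz":1.233,"fingers":-1},
    {"x":-563,"y":-570,"z":-100,"rx":0,"ry":0,"rz":1.315,"fingers":-1},
    {"x":-563,"y":-624,"z":-100,"rx":0,"ry":0,"rz":1.315,"fingers":-1},
    {"x":-557,"y":-678,"z":-80,"rx":0,"ry":0,"rz":1.315,"fingers":-1},
    {"x":-547,"y":-730,"z":-60,"rx":0,"ry":0,"rz":1.315,"fingers":-1},
    {"x":-531,"y":-780,"z":-40,"rx":0,"ry":0,"rz":1.315,"fingers":-1},
  ],
)

```text
time_s: 2.6
tool_pos: [0.4798, -0.2616, 0.2696]
tool_rot: [-180.0, 0.0, 90.0]
force: [1.0, 0.1, 0.7]
grip_width: 0.0873
grasp_force: 0.0
```

Run:
```python
from cell import sensors
o=sensors.get_obs();print({k:o[k].round(4) if hasattr(o[k],'round') else o[k] for k in("time_s","qpos","tool_pos","tool_rot","force")})
```

```text
{'time_s': 2.6, 'qpos': array([-13.3237,   4.9882,  41.9881,  95.9379,  -3.3728,  80.3773,
        29.1119]), 'tool_pos': array([ 0.4798, -0.2616,  0.2696]), 'tool_rot': array([-1.799862e+02,  3.200000e-03,  8.999050e+01]), 'force': array([0.9711, 0.0531, 0.6509])}
```

Request:
drive_tool(
  force=40,
  moves=[
    {"x":-42,"y":-31,"z":20,"rx":0,"ry":0,"rz":0,"fingers":-1},
    {"x":-42,"y":-31,"z":60,"rx":0,"ry":0,"rz":0,"fingers":-1},
    {"x":-42,"y":-31,"z":110,"rx":0,"ry":0,"rz":0,"fingers":-1},
    {"x":-42,"y":-31,"z":150,"rx":0,"ry":0,"rz":0,"fingers":-1},
    {"x":-42,"y":-31,"z":169,"rx":0,"ry":0,"rz":0,"fingers":-1},
    {"x":-42,"y":-31,"z":169,"rx":0,"ry":0,"rz":0,"fingers":-1},
    {"x":-42,"y":-31,"z":169,"rx":0,"ry":0,"rz":0,"fingers":0},
  ],
)

```text
time_s: 3.48
tool_pos: [0.451, -0.3028, 0.1031]
tool_rot: [179.9, 0.1, 90.0]
force: [0.8, 0.2, 0.1]
grip_width: 0.0824
grasp_force: 0.0
```

Run:
```python
from cell import sensors,vision
import cv2
c=vision.read_camera("wrist");s=vision.read_camera("side")["image"][200:380,220:440]
import numpy as np
a=cv2.resize(c["image"],(480,360));b=cv2.resize(s,(320,262));b=cv2.copyMakeBorder(b,0,98,0,0,0)
cv2.imwrite("pics/w1.png",np.hstack([a,b])[:,:,::-1]);print(sensors.get_obs()["tool_pos"],sensors.get_obs()["grip_width"])
```

```text
[ 0.45105096 -0.30272701  0.1032093 ] 0.07594582351193543
```

View pics/w1.png

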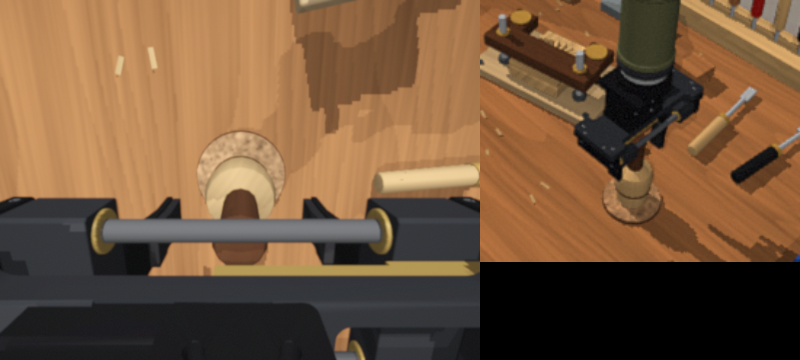

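The handle (column 240 in the wrist view) sits centred between the fingers and the mallet is still upright, so I'll close.

Request:
drive_tool(
  force=40,
  moves=[
    {"x":0,"y":0,"z":0,"rx":0,"ry":0,"rz":0,"fingers":0.5},
    {"x":0,"y":0,"z":0,"rx":0,"ry":0,"rz":0,"fingers":1},
    {"x":0,"y":0,"z":0,"rx":0,"ry":0,"rz":0,"fingers":1},
    {"x":0,"y":0,"z":0,"rx":0,"ry":0,"rz":0,"fingers":1},
    {"x":0,"y":0,"z":0,"rx":0,"ry":0,"rz":0,"fingers":1},
    {"x":0,"y":0,"z":0,"rx":0,"ry":0,"rz":0,"fingers":1},
    {"x":0,"y":0,"z":0,"rx":0,"ry":0,"rz":0,"fingers":1},
  ],
)

```text
time_s: 4.45
tool_pos: [0.4499, -0.3021, 0.1015]
tool_rot: [-180.0, -0.0, 90.0]
force: [0.3, 0.0, 0.2]
grip_width: 0.0274
grasp_force: 40.0
```

Request:
drive_tool(
  moves=[
    {"x":0,"y":0,"z":-40,"rx":0,"ry":0,"rz":0,"fingers":1},
    {"x":0,"y":0,"z":-90,"rx":0,"ry":0,"rz":0,"fingers":1},
    {"x":10,"y":6,"z":-143,"rx":0,"ry":0,"rz":0,"fingers":1},
    {"x":54,"y":34,"z":-143,"rx":0,"ry":0,"rz":0,"fingers":1},
    {"x":108,"y":67,"z":-143,"rx":0,"ry":0,"rz":0,"fingers":1},
    {"x":160,"y":100,"z":-143,"rx":0,"ry":0,"rz":0,"fingers":1},
    {"x":200,"y":125,"z":-143,"rx":0,"ry":0,"rz":0,"fingers":1},
    {"x":216,"y":135,"z":-143,"rx":0,"ry":0,"rz":0,"fingers":1},
    {"x":216,"y":135,"z":-120,"rx":0,"ry":0,"rz":0,"fingers":1},
    {"x":216,"y":135,"z":-100,"rx":0,"ry":0,"rz":0,"fingers":1},
    {"x":216,"y":135,"z":-97,"rx":0,"ry":0,"rz":0,"fingers":1},
    {"x":216,"y":135,"z":-97,"rx":0,"ry":0,"rz":0,"fingers":1},
    {"x":216,"y":135,"z":-97,"rx":0,"ry":0,"rz":0,"fingers":1},
  ],
)

```text
time_s: 6.08
tool_pos: [0.5853, -0.0866, 0.1996]
tool_rot: [179.9, 0.0, 90.0]
force: [-0.9, -0.2, -3.4]
grip_width: 0.0274
grasp_force: 40.0
```

Run:
```python
from cell import sensors,vision
import cv2
s=vision.read_camera("side")["image"][150:310,180:380];t=vision.read_camera("top")["image"][170:290,220:370]
import numpy as np
a=cv2.resize(s,(400,320));b=cv2.resize(t,(400,320))
cv2.imwrite("pics/w2.png",np.hstack([a,b])[:,:,::-1])
o=sensors.get_obs();print(o["tool_pos"],o["tool_rot"],o["force"],o["wrist_torque"],o["grip_width"],o["qpos"])
```

```text
[ 0.58531205 -0.08629586  0.19944783] [ 1.79914657e+02 -6.24670147e-03  8.99921451e+01] [-0.87918068  0.63277777 -3.46905175] [-0.10758797  0.11272703  0.04869704] 0.02687818085122231 [-23.78817406  13.48803142  34.63287692  95.47961337  -7.97163096
  73.42516954  12.36778314]
```

View pics/w2.png

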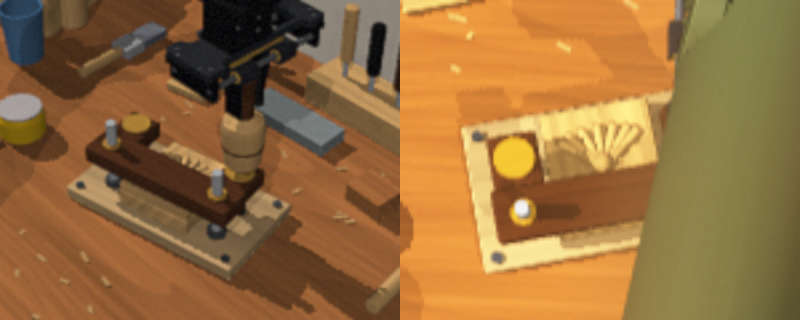

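The mallet hangs upright over the right plate with a clear gap. The no-load force is about -3.4 N. I'll approach slowly to learn the stiffness.

Request:
drive_tool(
  moves=[
    {"x":0,"y":0,"z":4,"rx":0,"ry":0,"rz":0,"fingers":1},
    {"x":0,"y":0,"z":8,"rx":0,"ry":0,"rz":0,"fingers":1},
    {"x":0,"y":0,"z":10,"rx":0,"ry":0,"rz":0,"fingers":1},
    {"x":0,"y":0,"z":11,"rx":0,"ry":0,"rz":0,"fingers":1},
    {"x":0,"y":0,"z":12,"rx":0,"ry":0,"rz":0,"fingers":1},
    {"x":0,"y":0,"z":12,"rx":0,"ry":0,"rz":0,"fingers":1},
  ],
)

```text
time_s: 6.92
tool_pos: [0.5849, -0.0861, 0.1865]
tool_rot: [180.0, -0.0, 90.0]
force: [0.4, 1.0, -5.0]
grip_width: 0.0272
grasp_force: 40.0
```

Request:
drive_tool(
  moves=[
    {"x":0,"y":0,"z":1,"rx":0,"ry":0,"rz":0,"fingers":1},
    {"x":0,"y":0,"z":2,"rx":0,"ry":0,"rz":0,"fingers":1},
    {"x":0,"y":0,"z":2,"rx":0,"ry":0,"rz":0,"fingers":1},
  ],
)

```text
time_s: 7.3
tool_pos: [0.5852, -0.0862, 0.185]
tool_rot: [180.0, -0.0, 90.0]
force: [0.8, -1.2, -2.0]
grip_width: 0.0272
grasp_force: 40.0
```

Request:
drive_tool(
  moves=[
    {"x":0,"y":0,"z":1,"rx":0,"ry":0,"rz":0,"fingers":1},
    {"x":0,"y":0,"z":1,"rx":0,"ry":0,"rz":0,"fingers":1},
  ],
)

```text
time_s: 7.55
tool_pos: [0.5857, -0.0862, 0.1846]
tool_rot: [179.9, -0.0, 90.0]
force: [0.7, 0.2, 3.9]
grip_width: 0.027
grasp_force: 40.0
```

```bash
cat > r.py <<'E'
from cell import sensors,vision
import numpy as np
F=[];Z=[]
for i in range(3):
    o=sensors.get_obs();F.append(o["force"][2]);Z.append(o["tool_pos"][2])
    vision.read_camera("wrist")
print(np.round(F,2),np.round(np.array(Z)*1e3,2),o["time_s"])
E
python3 r.py
```

```text
[3.87 3.41 4.32] [184.62 184.58 184.55] 7.65
```

Request:
drive_tool(
  moves=[
    {"x":0,"y":0,"z":0.5,"rx":0,"ry":0,"rz":0,"fingers":1},
    {"x":0,"y":0,"z":1,"rx":0,"ry":0,"rz":0,"fingers":1},
    {"x":0,"y":0,"z":1,"rx":0,"ry":0,"rz":0,"fingers":1},
  ],
)

```text
time_s: 8.07
tool_pos: [0.5862, -0.0862, 0.1842]
tool_rot: [179.8, -0.0, 90.0]
force: [0.6, -0.7, 8.3]
grip_width: 0.0272
grasp_force: 40.0
```

```bash
python3 r.py
```

```text
[8.26 8.67 8.89] [184.24 184.23 184.25] 8.175
```

Request:
drive_tool(
  moves=[
    {"x":0,"y":0,"z":0.4,"rx":0,"ry":0,"rz":0,"fingers":1},
    {"x":0,"y":0,"z":0.8,"rx":0,"ry":0,"rz":0,"fingers":1},
    {"x":0,"y":0,"z":0.8,"rx":0,"ry":0,"rz":0,"fingers":1},
  ],
)

```text
time_s: 8.6
tool_pos: [0.5865, -0.0863, 0.184]
tool_rot: [179.8, -0.0, 90.0]
force: [0.7, 0.5, 10.0]
grip_width: 0.0269
grasp_force: 40.0
```

```bash
python3 r.py
```

```text
[10.01  9.54  9.79] [183.97 183.95 183.99] 8.7
```

Request:
drive_tool(
  moves=[
    {"x":0,"y":0,"z":0.6,"rx":0,"ry":0,"rz":0,"fingers":1},
    {"x":0,"y":0,"z":1.2,"rx":0,"ry":0,"rz":0,"fingers":1},
    {"x":0,"y":0,"z":1.2,"rx":0,"ry":0,"rz":0,"fingers":1},
  ],
)

```text
time_s: 9.12
tool_pos: [0.5866, -0.0865, 0.1831]
tool_rot: [179.7, 0.0, 90.0]
force: [0.3, -0.2, 11.9]
grip_width: 0.0273
grasp_force: 40.0
```

```bash
python3 r.py
```

```text
[11.94 12.15 11.43] [183.08 183.07 183.1 ] 9.225
```

Request:
drive_tool(
  moves=[
    {"x":0,"y":0,"z":0.5,"rx":0,"ry":0,"rz":0,"fingers":1},
    {"x":0,"y":0,"z":1.0,"rx":0,"ry":0,"rz":0,"fingers":1},
    {"x":0,"y":0,"z":1.0,"rx":0,"ry":0,"rz":0,"fingers":1},
  ],
)

```text
time_s: 9.65
tool_pos: [0.5868, -0.0867, 0.1824]
tool_rot: [179.7, 0.0, 90.0]
force: [0.6, -0.6, 11.9]
grip_width: 0.0268
grasp_force: 40.0
```

```bash
python3 r.py
```

```text
[11.94 11.51 12.  ] [182.37 182.36 182.37] 9.75
```

Request:
drive_tool(
  moves=[
    {"x":0,"y":0,"z":0.5,"rx":0,"ry":0,"rz":0,"fingers":1},
    {"x":0,"y":0,"z":1.0,"rx":0,"ry":0,"rz":0,"fingers":1},
    {"x":0,"y":0,"z":1.0,"rx":0,"ry":0,"rz":0,"fingers":1},
  ],
)

```text
time_s: 10.18
tool_pos: [0.587, -0.0869, 0.1816]
tool_rot: [179.7, 0.0, 90.0]
force: [0.2, -0.4, 12.3]
grip_width: 0.0276
grasp_force: 40.0
```

```bash
python3 r.py
```

```text
[12.29 12.83 13.1 ] [181.65 181.66 181.64] 10.275
```

Request:
drive_tool(
  moves=[
    {"x":0,"y":0,"z":-15,"rx":0,"ry":0,"rz":0,"fingers":1},
    {"x":10,"y":-2,"z":-35,"rx":0,"ry":0,"rz":0,"fingers":1},
    {"x":60,"y":-13,"z":-35,"rx":0,"ry":0,"rz":0,"fingers":1},
    {"x":110,"y":-23,"z":-35,"rx":0,"ry":0,"rz":0,"fingers":1},
    {"x":150,"y":-32,"z":-35,"rx":0,"ry":0,"rz":0,"fingers":1},
    {"x":166,"y":-35,"z":-25,"rx":0,"ry":0,"rz":0,"fingers":1},
    {"x":166,"y":-35,"z":-15,"rx":0,"ry":0,"rz":0,"fingers":1},
    {"x":166,"y":-35,"z":-11,"rx":0,"ry":0,"rz":0,"fingers":1},
    {"x":166,"y":-35,"z":-10,"rx":0,"ry":0,"rz":0,"fingers":1},
    {"x":166,"y":-35,"z":-9,"rx":0,"ry":0,"rz":0,"fingers":1},
    {"x":166,"y":-35,"z":-8,"rx":0,"ry":0,"rz":0,"fingers":1},
    {"x":166,"y":-35,"z":-8,"rx":0,"ry":0,"rz":0,"fingers":1},
  ],
)

```text
time_s: 11.82
tool_pos: [0.55, 0.0798, 0.1867]
tool_rot: [180.0, -0.0, 90.0]
force: [0.1, -0.2, -3.7]
grip_width: 0.0273
grasp_force: 40.0
```

```bash
python3 r.py
```

```text
[-3.72 -3.95 -4.23] [186.67 186.69 186.71] 11.925
```

Request:
drive_tool(
  moves=[
    {"x":0,"y":0,"z":1,"rx":0,"ry":0,"rz":0,"fingers":1},
    {"x":0,"y":0,"z":2,"rx":0,"ry":0,"rz":0,"fingers":1},
    {"x":0,"y":0,"z":3,"rx":0,"ry":0,"rz":0,"fingers":1},
    {"x":0,"y":0,"z":3,"rx":0,"ry":0,"rz":0,"fingers":1},
  ],
)

```text
time_s: 12.48
tool_pos: [0.5509, 0.0798, 0.1849]
tool_rot: [179.9, -0.0, 90.0]
force: [0.2, -1.5, 5.1]
grip_width: 0.0271
grasp_force: 40.0
```

```bash
python3 r.py
```

```text
[5.11 4.85 5.3 ] [184.87 184.84 184.84] 12.575
```

Request:
drive_tool(
  moves=[
    {"x":0,"y":0,"z":0.8,"rx":0,"ry":0,"rz":0,"fingers":1},
    {"x":0,"y":0,"z":1.6,"rx":0,"ry":0,"rz":0,"fingers":1},
    {"x":0,"y":0,"z":1.6,"rx":0,"ry":0,"rz":0,"fingers":1},
  ],
)

```text
time_s: 13.0
tool_pos: [0.5511, 0.08, 0.1835]
tool_rot: [179.8, -0.1, 90.0]
force: [1.2, -1.4, 6.8]
grip_width: 0.027
grasp_force: 40.0
```

```bash
python3 r.py
```

```text
[6.82 6.56 6.45] [183.53 183.54 183.52] 13.1
```

Request:
drive_tool(
  moves=[
    {"x":0,"y":0,"z":1,"rx":0,"ry":0,"rz":0,"fingers":1},
    {"x":0,"y":0,"z":2,"rx":0,"ry":0,"rz":0,"fingers":1},
    {"x":0,"y":0,"z":2,"rx":0,"ry":0,"rz":0,"fingers":1},
  ],
)

```text
time_s: 13.52
tool_pos: [0.5514, 0.0803, 0.182]
tool_rot: [179.8, -0.1, 90.0]
force: [0.0, 0.2, 7.8]
grip_width: 0.0271
grasp_force: 40.0
```

```bash
python3 r.py
```

```text
[7.85 8.09 8.44] [182.01 181.99 181.99] 13.625
```

Request:
drive_tool(
  moves=[
    {"x":0,"y":0,"z":1,"rx":0,"ry":0,"rz":0,"fingers":1},
    {"x":0,"y":0,"z":1.9,"rx":0,"ry":0,"rz":0,"fingers":1},
    {"x":0,"y":0,"z":1.9,"rx":0,"ry":0,"rz":0,"fingers":1},
  ],
)

```text
time_s: 14.05
tool_pos: [0.5517, 0.0808, 0.1806]
tool_rot: [179.7, -0.1, 90.0]
force: [-0.1, 0.4, 9.6]
grip_width: 0.0269
grasp_force: 40.0
```

```bash
python3 r.py
```

```text
[ 9.62 10.18  9.92] [180.63 180.62 180.61] 14.15
```

Request:
drive_tool(
  moves=[
    {"x":0,"y":0,"z":0.8,"rx":0,"ry":0,"rz":0,"fingers":1},
    {"x":0,"y":0,"z":1.5,"rx":0,"ry":0,"rz":0,"fingers":1},
    {"x":0,"y":0,"z":1.5,"rx":0,"ry":0,"rz":0,"fingers":1},
  ],
)

```text
time_s: 14.58
tool_pos: [0.5519, 0.0811, 0.1795]
tool_rot: [179.7, -0.2, 90.0]
force: [0.4, 0.8, 12.7]
grip_width: 0.0272
grasp_force: 40.0
```

```bash
python3 r.py
```

```text
[12.7  12.85 13.07] [179.53 179.54 179.54] 14.675
```

Request:
drive_tool(
  moves=[
    {"x":0,"y":0,"z":-15,"rx":0,"ry":0,"rz":0,"fingers":1},
    {"x":-10,"y":2,"z":-35,"rx":0,"ry":0,"rz":0,"fingers":1},
    {"x":-60,"y":13,"z":-35,"rx":0,"ry":0,"rz":0,"fingers":1},
    {"x":-110,"y":23,"z":-35,"rx":0,"ry":0,"rz":0,"fingers":1},
    {"x":-150,"y":32,"z":-35,"rx":0,"ry":0,"rz":0,"fingers":1},
    {"x":-166,"y":35,"z":-22,"rx":0,"ry":0,"rz":0,"fingers":1},
    {"x":-166,"y":35,"z":-12,"rx":0,"ry":0,"rz":0,"fingers":1},
    {"x":-166,"y":35,"z":-8,"rx":0,"ry":0,"rz":0,"fingers":1},
    {"x":-166,"y":35,"z":-7,"rx":0,"ry":0,"rz":0,"fingers":1},
    {"x":-166,"y":35,"z":-6,"rx":0,"ry":0,"rz":0,"fingers":1},
    {"x":-166,"y":35,"z":-5,"rx":0,"ry":0,"rz":0,"fingers":1},
    {"x":-166,"y":35,"z":-4,"rx":0,"ry":0,"rz":0,"fingers":1},
    {"x":-166,"y":35,"z":-3,"rx":0,"ry":0,"rz":0,"fingers":1},
    {"x":-166,"y":35,"z":-3,"rx":0,"ry":0,"rz":0,"fingers":1},
  ],
)

```text
time_s: 16.48
tool_pos: [0.5862, -0.0858, 0.1816]
tool_rot: [179.8, -0.0, 90.0]
force: [-1.2, 2.1, 6.4]
grip_width: 0.0272
grasp_force: 40.0
```

```bash
python3 r.py
```

```text
[6.36 6.36 5.99] [181.57 181.59 181.61] 16.575
```

Request:
drive_tool(
  moves=[
    {"x":0,"y":0,"z":1,"rx":0,"ry":0,"rz":0,"fingers":1},
    {"x":0,"y":0,"z":2,"rx":0,"ry":0,"rz":0,"fingers":1},
    {"x":0,"y":0,"z":2,"rx":0,"ry":0,"rz":0,"fingers":1},
  ],
)

```text
time_s: 17.0
tool_pos: [0.5864, -0.0859, 0.18]
tool_rot: [179.8, -0.0, 90.0]
force: [0.0, 2.2, 8.5]
grip_width: 0.0272
grasp_force: 40.0
```

```bash
python3 r.py
```

```text
[8.51 7.81 8.75] [179.97 179.99 179.98] 17.1
```

Request:
drive_tool(
  moves=[
    {"x":0,"y":0,"z":0.9,"rx":0,"ry":0,"rz":0,"fingers":1},
    {"x":0,"y":0,"z":1.8,"rx":0,"ry":0,"rz":0,"fingers":1},
    {"x":0,"y":0,"z":1.8,"rx":0,"ry":0,"rz":0,"fingers":1},
  ],
)

```text
time_s: 17.52
tool_pos: [0.5867, -0.0859, 0.1786]
tool_rot: [179.7, -0.0, 90.0]
force: [-0.5, 2.4, 9.5]
grip_width: 0.0269
grasp_force: 40.0
```

```bash
python3 r.py
```

```text
[9.54 9.34 8.42] [178.57 178.58 178.61] 17.625
```

Request:
drive_tool(
  moves=[
    {"x":0,"y":0,"z":0.8,"rx":0,"ry":0,"rz":0,"fingers":1},
    {"x":0,"y":0,"z":1.6,"rx":0,"ry":0,"rz":0,"fingers":1},
    {"x":0,"y":0,"z":1.6,"rx":0,"ry":0,"rz":0,"fingers":1},
  ],
)

```text
time_s: 18.05
tool_pos: [0.587, -0.086, 0.1774]
tool_rot: [179.7, -0.0, 90.0]
force: [-0.7, 1.0, 11.7]
grip_width: 0.027
grasp_force: 40.0
```

```bash
python3 r.py
```

```text
[11.65 10.38 11.36] [177.4  177.42 177.43] 18.15
```

Request:
drive_tool(
  moves=[
    {"x":0,"y":0,"z":-15,"rx":0,"ry":0,"rz":0,"fingers":1},
    {"x":10,"y":-2,"z":-35,"rx":0,"ry":0,"rz":0,"fingers":1},
    {"x":60,"y":-13,"z":-35,"rx":0,"ry":0,"rz":0,"fingers":1},
    {"x":110,"y":-23,"z":-35,"rx":0,"ry":0,"rz":0,"fingers":1},
    {"x":150,"y":-32,"z":-35,"rx":0,"ry":0,"rz":0,"fingers":1},
    {"x":166,"y":-35,"z":-22,"rx":0,"ry":0,"rz":0,"fingers":1},
    {"x":166,"y":-35,"z":-12,"rx":0,"ry":0,"rz":0,"fingers":1},
    {"x":166,"y":-35,"z":-8.4,"rx":0,"ry":0,"rz":0,"fingers":1},
    {"x":166,"y":-35,"z":-7.4,"rx":0,"ry":0,"rz":0,"fingers":1},
    {"x":166,"y":-35,"z":-6.4,"rx":0,"ry":0,"rz":0,"fingers":1},
    {"x":166,"y":-35,"z":-5.4,"rx":0,"ry":0,"rz":0,"fingers":1},
    {"x":166,"y":-35,"z":-4.4,"rx":0,"ry":0,"rz":0,"fingers":1},
    {"x":166,"y":-35,"z":-3.4,"rx":0,"ry":0,"rz":0,"fingers":1},
    {"x":166,"y":-35,"z":-3.4,"rx":0,"ry":0,"rz":0,"fingers":1},
  ],
)

```text
time_s: 19.95
tool_pos: [0.5514, 0.0798, 0.1796]
tool_rot: [179.8, -0.0, 90.0]
force: [-0.8, -0.7, 6.3]
grip_width: 0.0274
grasp_force: 40.0
```

```bash
python3 r.py
```

```text
[6.26 6.18 6.99] [179.58 179.56 179.56] 20.05
```

Request:
drive_tool(
  moves=[
    {"x":0,"y":0,"z":1,"rx":0,"ry":0,"rz":0,"fingers":1},
    {"x":0,"y":0,"z":2,"rx":0,"ry":0,"rz":0,"fingers":1},
    {"x":0,"y":0,"z":2,"rx":0,"ry":0,"rz":0,"fingers":1},
  ],
)

```text
time_s: 20.48
tool_pos: [0.5516, 0.0798, 0.1779]
tool_rot: [179.8, -0.1, 90.0]
force: [0.5, -1.5, 8.0]
grip_width: 0.0267
grasp_force: 40.0
```

```bash
python3 r.py
```

```text
[8.   7.4  8.22] [177.95 177.95 177.95] 20.575
```

Request:
drive_tool(
  moves=[
    {"x":0,"y":0,"z":0.6,"rx":0,"ry":0,"rz":0,"fingers":1},
    {"x":0,"y":0,"z":1.2,"rx":0,"ry":0,"rz":0,"fingers":1},
    {"x":0,"y":0,"z":1.8,"rx":0,"ry":0,"rz":0,"fingers":1},
    {"x":0,"y":0,"z":1.8,"rx":0,"ry":0,"rz":0,"fingers":1},
  ],
)

```text
time_s: 21.12
tool_pos: [0.5523, 0.0799, 0.1772]
tool_rot: [179.7, -0.1, 90.0]
force: [0.5, -0.9, 11.6]
grip_width: 0.0274
grasp_force: 40.0
```

```bash
python3 r.py
```

```text
[11.62 11.7  12.68] [177.2  177.2  177.18] 21.225
```

Request:
drive_tool(
  moves=[
    {"x":0,"y":0,"z":0.4,"rx":0,"ry":0,"rz":0,"fingers":1},
    {"x":0,"y":0,"z":0.7,"rx":0,"ry":0,"rz":0,"fingers":1},
    {"x":0,"y":0,"z":0.7,"rx":0,"ry":0,"rz":0,"fingers":1},
  ],
)

```text
time_s: 21.65
tool_pos: [0.5526, 0.08, 0.177]
tool_rot: [179.6, -0.1, 90.0]
force: [-1.1, -1.8, 13.7]
grip_width: 0.0272
grasp_force: 40.0
```

```bash
python3 r.py
```

```text
[13.7  13.18 13.93] [176.97 177.   177.01] 21.75
```

Request:
drive_tool(
  moves=[
    {"x":0,"y":0,"z":-15,"rx":0,"ry":0,"rz":0,"fingers":1},
    {"x":-10,"y":2,"z":-35,"rx":0,"ry":0,"rz":0,"fingers":1},
    {"x":-60,"y":13,"z":-35,"rx":0,"ry":0,"rz":0,"fingers":1},
    {"x":-110,"y":23,"z":-35,"rx":0,"ry":0,"rz":0,"fingers":1},
    {"x":-150,"y":32,"z":-35,"rx":0,"ry":0,"rz":0,"fingers":1},
    {"x":-166,"y":35,"z":-22,"rx":0,"ry":0,"rz":0,"fingers":1},
    {"x":-166,"y":35,"z":-12,"rx":0,"ry":0,"rz":0,"fingers":1},
    {"x":-166,"y":35,"z":-8,"rx":0,"ry":0,"rz":0,"fingers":1},
    {"x":-166,"y":35,"z":-7,"rx":0,"ry":0,"rz":0,"fingers":1},
    {"x":-166,"y":35,"z":-6,"rx":0,"ry":0,"rz":0,"fingers":1},
    {"x":-166,"y":35,"z":-5,"rx":0,"ry":0,"rz":0,"fingers":1},
    {"x":-166,"y":35,"z":-4,"rx":0,"ry":0,"rz":0,"fingers":1},
    {"x":-166,"y":35,"z":-3,"rx":0,"ry":0,"rz":0,"fingers":1},
    {"x":-166,"y":35,"z":-2.5,"rx":0,"ry":0,"rz":0,"fingers":1},
    {"x":-166,"y":35,"z":-2.5,"rx":0,"ry":0,"rz":0,"fingers":1},
  ],
)

```text
time_s: 23.68
tool_pos: [0.5864, -0.0863, 0.1777]
tool_rot: [179.8, -0.0, 90.0]
force: [0.4, 1.1, 6.8]
grip_width: 0.0275
grasp_force: 40.0
```

```bash
python3 r.py
```

```text
[6.8  5.92 6.19] [177.75 177.76 177.74] 23.775
```

N is about 10; push on.

Request:
drive_tool(
  moves=[
    {"x":0,"y":0,"z":0.6,"rx":0,"ry":0,"rz":0,"fingers":1},
    {"x":0,"y":0,"z":1.2,"rx":0,"ry":0,"rz":0,"fingers":1},
    {"x":0,"y":0,"z":1.2,"rx":0,"ry":0,"rz":0,"fingers":1},
  ],
)

```text
time_s: 24.2
tool_pos: [0.587, -0.0862, 0.1774]
tool_rot: [179.7, -0.0, 90.0]
force: [0.1, 0.0, 9.7]
grip_width: 0.0273
grasp_force: 40.0
```

```bash
python3 r.py
```

```text
[9.69 9.31 9.53] [177.45 177.46 177.46] 24.3
```

Request:
drive_tool(
  moves=[
    {"x":0,"y":0,"z":0.5,"rx":0,"ry":0,"rz":0,"fingers":1},
    {"x":0,"y":0,"z":1,"rx":0,"ry":0,"rz":0,"fingers":1},
    {"x":0,"y":0,"z":1,"rx":0,"ry":0,"rz":0,"fingers":1},
  ],
)

```text
time_s: 24.72
tool_pos: [0.5875, -0.0863, 0.1772]
tool_rot: [179.6, -0.0, 90.0]
force: [-0.9, 0.9, 12.7]
grip_width: 0.0269
grasp_force: 40.0
```

```bash
python3 r.py
```

```text
[12.67 12.96 12.76] [177.21 177.2  177.21] 24.825
```

Request:
drive_tool(
  moves=[
    {"x":0,"y":0,"z":-15,"rx":0,"ry":0,"rz":0,"fingers":1},
    {"x":10,"y":-2,"z":-35,"rx":0,"ry":0,"rz":0,"fingers":1},
    {"x":60,"y":-13,"z":-35,"rx":0,"ry":0,"rz":0,"fingers":1},
    {"x":110,"y":-23,"z":-35,"rx":0,"ry":0,"rz":0,"fingers":1},
    {"x":150,"y":-32,"z":-35,"rx":0,"ry":0,"rz":0,"fingers":1},
    {"x":166,"y":-35,"z":-22,"rx":0,"ry":0,"rz":0,"fingers":1},
    {"x":166,"y":-35,"z":-11,"rx":0,"ry":0,"rz":0,"fingers":1},
    {"x":166,"y":-35,"z":-7,"rx":0,"ry":0,"rz":0,"fingers":1},
    {"x":166,"y":-35,"z":-6,"rx":0,"ry":0,"rz":0,"fingers":1},
    {"x":166,"y":-35,"z":-5,"rx":0,"ry":0,"rz":0,"fingers":1},
    {"x":166,"y":-35,"z":-4,"rx":0,"ry":0,"rz":0,"fingers":1},
    {"x":166,"y":-35,"z":-3,"rx":0,"ry":0,"rz":0,"fingers":1},
    {"x":166,"y":-35,"z":-2,"rx":0,"ry":0,"rz":0,"fingers":1},
    {"x":166,"y":-35,"z":-1,"rx":0,"ry":0,"rz":0,"fingers":1},
    {"x":166,"y":-35,"z":0,"rx":0,"ry":0,"rz":0,"fingers":1},
    {"x":166,"y":-35,"z":0,"rx":0,"ry":0,"rz":0,"fingers":1},
  ],
)

```text
time_s: 26.88
tool_pos: [0.5525, 0.0803, 0.1771]
tool_rot: [179.6, -0.1, 90.0]
force: [-0.6, -0.6, 11.7]
grip_width: 0.027
grasp_force: 40.0
```

```bash
python3 r.py
```

```text
[11.72 12.78 12.98] [177.11 177.14 177.16] 26.975
```

Request:
drive_tool(
  moves=[
    {"x":0,"y":0,"z":0.4,"rx":0,"ry":0,"rz":0,"fingers":1},
    {"x":0,"y":0,"z":0.8,"rx":0,"ry":0,"rz":0,"fingers":1},
    {"x":0,"y":0,"z":0.8,"rx":0,"ry":0,"rz":0,"fingers":1},
  ],
)

```text
time_s: 27.4
tool_pos: [0.5529, 0.0804, 0.1769]
tool_rot: [179.6, -0.1, 90.0]
force: [-0.6, -1.1, 14.8]
grip_width: 0.0272
grasp_force: 40.0
```

```bash
python3 r.py
```

```text
[14.79 15.64 14.78] [176.93 176.94 176.93] 27.5
```

Request:
drive_tool(
  moves=[
    {"x":0,"y":0,"z":0,"rx":0,"ry":0,"rz":0,"fingers":1},
    {"x":0,"y":0,"z":0,"rx":0,"ry":0,"rz":0,"fingers":1},
    {"x":0,"y":0,"z":0,"rx":0,"ry":0,"rz":0,"fingers":1},
    {"x":0,"y":0,"z":0,"rx":0,"ry":0,"rz":0,"fingers":1},
    {"x":0,"y":0,"z":0,"rx":0,"ry":0,"rz":0,"fingers":1},
  ],
)

```text
time_s: 28.18
tool_pos: [0.5529, 0.0803, 0.1769]
tool_rot: [179.6, -0.1, 90.0]
force: [0.4, -0.4, 14.3]
grip_width: 0.0276
grasp_force: 40.0
```

Request:
drive_tool(
  moves=[
    {"x":0,"y":0,"z":-15,"rx":0,"ry":0,"rz":0,"fingers":1},
    {"x":-10,"y":2,"z":-35,"rx":0,"ry":0,"rz":0,"fingers":1},
    {"x":-60,"y":13,"z":-35,"rx":0,"ry":0,"rz":0,"fingers":1},
    {"x":-110,"y":23,"z":-35,"rx":0,"ry":0,"rz":0,"fingers":1},
    {"x":-150,"y":32,"z":-35,"rx":0,"ry":0,"rz":0,"fingers":1},
    {"x":-166,"y":35,"z":-22,"rx":0,"ry":0,"rz":0,"fingers":1},
    {"x":-166,"y":35,"z":-12,"rx":0,"ry":0,"rz":0,"fingers":1},
    {"x":-166,"y":35,"z":-8,"rx":0,"ry":0,"rz":0,"fingers":1},
    {"x":-166,"y":35,"z":-7,"rx":0,"ry":0,"rz":0,"fingers":1},
    {"x":-166,"y":35,"z":-6,"rx":0,"ry":0,"rz":0,"fingers":1},
    {"x":-166,"y":35,"z":-5,"rx":0,"ry":0,"rz":0,"fingers":1},
    {"x":-166,"y":35,"z":-4,"rx":0,"ry":0,"rz":0,"fingers":1},
    {"x":-166,"y":35,"z":-3,"rx":0,"ry":0,"rz":0,"fingers":1},
    {"x":-166,"y":35,"z":-2,"rx":0,"ry":0,"rz":0,"fingers":1},
    {"x":-166,"y":35,"z":-1,"rx":0,"ry":0,"rz":0,"fingers":1},
    {"x":-166,"y":35,"z":0,"rx":0,"ry":0,"rz":0,"fingers":1},
    {"x":-166,"y":35,"z":0,"rx":0,"ry":0,"rz":0,"fingers":1},
  ],
)

```text
time_s: 30.3
tool_pos: [0.5879, -0.086, 0.177]
tool_rot: [179.6, -0.1, 90.0]
force: [-0.7, 1.7, 14.3]
grip_width: 0.0272
grasp_force: 40.0
```

```bash
python3 r.py
```

```text
[14.27 14.72 14.79] [176.99 177.   176.99] 30.4
```

Request:
drive_tool(
  moves=[
    {"x":0,"y":0,"z":0.2,"rx":0,"ry":0,"rz":0,"fingers":1},
    {"x":0,"y":0,"z":0.2,"rx":0,"ry":0,"rz":0,"fingers":1},
    {"x":0,"y":0,"z":0.2,"rx":0,"ry":0,"rz":0,"fingers":1},
    {"x":0,"y":0,"z":0.2,"rx":0,"ry":0,"rz":0,"fingers":1},
    {"x":0,"y":0,"z":0.2,"rx":0,"ry":0,"rz":0,"fingers":1},
    {"x":0,"y":0,"z":0.2,"rx":0,"ry":0,"rz":0,"fingers":1},
  ],
)

```text
time_s: 31.2
tool_pos: [0.5879, -0.086, 0.177]
tool_rot: [179.5, -0.1, 90.0]
force: [-0.7, 1.0, 15.9]
grip_width: 0.0271
grasp_force: 40.0
```

Request:
drive_tool(
  moves=[
    {"x":0,"y":0,"z":-15,"rx":0,"ry":0,"rz":0,"fingers":1},
    {"x":0,"y":0,"z":-50,"rx":0,"ry":0,"rz":0,"fingers":1},
    {"x":0,"y":0,"z":-74,"rx":0,"ry":0,"rz":0,"fingers":1},
    {"x":-30,"y":-19,"z":-74,"rx":0,"ry":0,"rz":0,"fingers":1},
    {"x":-80,"y":-50,"z":-74,"rx":0,"ry":0,"rz":0,"fingers":1},
    {"x":-130,"y":-81,"z":-74,"rx":0,"ry":0,"rz":0,"fingers":1},
    {"x":-180,"y":-112,"z":-74,"rx":0,"ry":0,"rz":0,"fingers":1},
    {"x":-216,"y":-135,"z":-60,"rx":0,"ry":0,"rz":0,"fingers":1},
    {"x":-216,"y":-135,"z":-20,"rx":0,"ry":0,"rz":0,"fingers":1},
    {"x":-216,"y":-135,"z":20,"rx":0,"ry":0,"rz":0,"fingers":1},
    {"x":-216,"y":-135,"z":50,"rx":0,"ry":0,"rz":0,"fingers":1},
    {"x":-216,"y":-135,"z":62,"rx":0,"ry":0,"rz":0,"fingers":1},
    {"x":-216,"y":-135,"z":66,"rx":0,"ry":0,"rz":0,"fingers":1},
    {"x":-216,"y":-135,"z":68,"rx":0,"ry":0,"rz":0,"fingers":1},
    {"x":-216,"y":-135,"z":69,"rx":0,"ry":0,"rz":0,"fingers":1},
    {"x":-216,"y":-135,"z":69,"rx":0,"ry":0,"rz":0,"fingers":1},
  ],
)

```text
time_s: 33.2
tool_pos: [0.4503, -0.3023, 0.104]
tool_rot: [179.9, 0.0, 90.0]
force: [0.3, -0.9, -3.9]
grip_width: 0.0273
grasp_force: 40.0
```

Run:
```python
from cell import sensors,vision
import cv2,numpy as np
s=vision.read_camera("side")["image"];t=vision.read_camera("top")["image"]
a=cv2.resize(s[190:390,220:440],(396,360));b=cv2.resize(t[190:300,230:351],(396,360),interpolation=cv2.INTER_CUBIC)
cv2.imwrite("pics/w3.png",np.hstack([a,b])[:,:,::-1]);np.save("s3.npy",s);o=sensors.get_obs();print(o["tool_pos"],o["force"])
```

```text
[ 0.45015513 -0.30220415  0.10379544] [-0.3328885   0.66985392 -4.40076906]
```

View pics/w3.png

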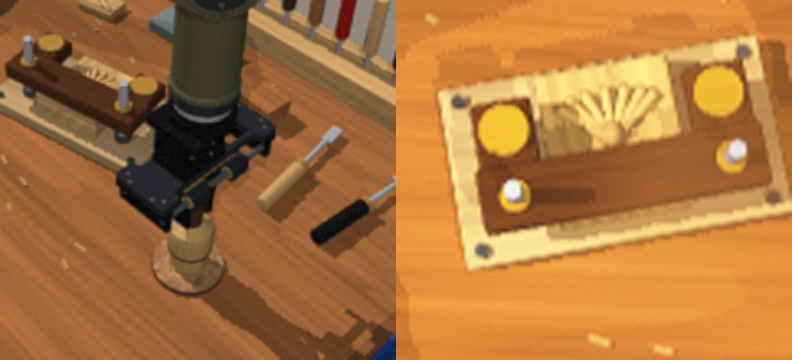

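The bar has dropped evenly and the mallet is over the middle of its rest. I'll measure the plates' drop by centroid, then set the mallet down.

Run:
```python
from h import *
import cv2
a=d["side"]["image"];b=np.load("s3.npy")
for n,(u,v) in dict(L=(248,212),R=(300,236)).items():
    r=[]
    t=a[v-7:v+8,u-14:u+15];w=b[v-15:v+20,u-22:u+23]
    m=cv2.matchTemplate(cv2.resize(w,None,fx=8,fy=8,interpolation=3),cv2.resize(t,None,fx=8,fy=8,interpolation=3),5)
    q=cv2.minMaxLoc(m);sh=np.array(q[3])/8-8
    P=dict(L=[.549,.080],R=[.584,-.086])[n]
    print(n,sh,q[1],"px/mm",proj("side",P+[.090])-proj("side",P+[.091]))
```

```text
L [0. 2.] 0.9312842488288879 px/mm [0.01432806 0.28814105]
R [0. 2.] 0.8913301229476929 px/mm [-0.01081579  0.29409719]
```

Request:
drive_tool(
  moves=[
    {"x":0,"y":0,"z":1,"rx":0,"ry":0,"rz":0,"fingers":1},
    {"x":0,"y":0,"z":1.7,"rx":0,"ry":0,"rz":0,"fingers":1},
    {"x":0,"y":0,"z":1.7,"rx":0,"ry":0,"rz":0,"fingers":1},
  ],
)

```text
time_s: 33.67
tool_pos: [0.4499, -0.3021, 0.1017]
tool_rot: [180.0, -0.0, 90.0]
force: [-0.1, 0.0, -3.6]
grip_width: 0.0272
grasp_force: 40.0
```

Request:
drive_tool(
  moves=[
    {"x":0,"y":0,"z":0.5,"rx":0,"ry":0,"rz":0,"fingers":1},
    {"x":0,"y":0,"z":1,"rx":0,"ry":0,"rz":0,"fingers":1},
    {"x":0,"y":0,"z":1,"rx":0,"ry":0,"rz":0,"fingers":1},
  ],
)

```text
time_s: 34.05
tool_pos: [0.4504, -0.3025, 0.1016]
tool_rot: [179.9, 0.0, 90.0]
force: [-1.4, 1.1, 5.6]
grip_width: 0.0268
grasp_force: 40.0
```

Request:
drive_tool(
  moves=[
    {"x":0,"y":0,"z":-0.7,"rx":0,"ry":0,"rz":0,"fingers":1},
    {"x":0,"y":0,"z":-0.7,"rx":0,"ry":0,"rz":0,"fingers":0},
    {"x":0,"y":0,"z":-0.7,"rx":0,"ry":0,"rz":0,"fingers":-1},
    {"x":0,"y":0,"z":-0.7,"rx":0,"ry":0,"rz":0,"fingers":-1},
    {"x":0,"y":0,"z":-0.7,"rx":0,"ry":0,"rz":0,"fingers":-1},
    {"x":0,"y":0,"z":-0.7,"rx":0,"ry":0,"rz":0,"fingers":-1},
    {"x":0,"y":0,"z":-0.7,"rx":0,"ry":0,"rz":0,"fingers":-1},
    {"x":0,"y":0,"z":-10,"rx":0,"ry":0,"rz":0,"fingers":-1},
    {"x":0,"y":0,"z":-40,"rx":0,"ry":0,"rz":0,"fingers":-1},
    {"x":0,"y":0,"z":-90,"rx":0,"ry":0,"rz":0,"fingers":-1},
    {"x":0,"y":0,"z":-130,"rx":0,"ry":0,"rz":0,"fingers":-1},
    {"x":0,"y":0,"z":-150,"rx":0,"ry":0,"rz":0,"fingers":-1},
    {"x":0,"y":0,"z":-150,"rx":0,"ry":0,"rz":0,"fingers":-1},
    {"x":0,"y":0,"z":-150,"rx":0,"ry":0,"rz":0,"fingers":-1},
  ],
)

```text
time_s: 35.8
tool_pos: [0.4494, -0.3018, 0.2498]
tool_rot: [-179.9, -0.0, 90.0]
force: [0.6, -0.9, -0.5]
grip_width: 0.087
grasp_force: 0.0
```

Run:
```python
from cell import vision
import cv2
s=vision.read_camera("side")["image"];cv2.imwrite("pics/w4.png",s[:,:,::-1])
```

```text
(no output)
```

View pics/w4.png

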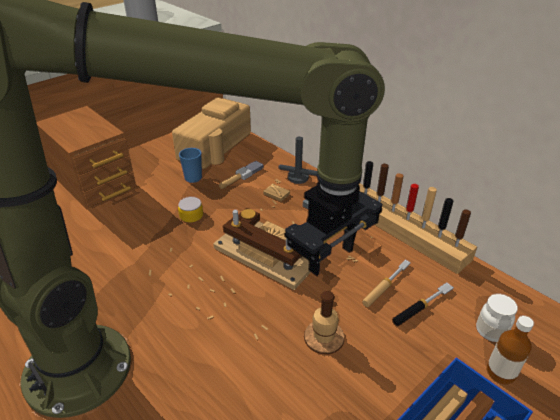

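The mallet stands upright on the middle of its rest at (325,330), released, and the bystanders look unmoved. I'll hand the job in.

```bash
python3 -c "
from cell import workorder
print(workorder.sign_off())"
```

```text
the job is handed in; nothing more can be done
None
```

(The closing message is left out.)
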